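Fetch a dropped spacer out of a clamped case with tongs

ROBOT

A 7-joint arm with a two-finger parallel gripper is mounted at the origin on the work surface. World frame = base frame: x ahead of the robot, y to its left, z up, the work surface at z = 0. Lengths are in m, angles in rad, forces in N, time in s.
With the tool pointing down it reaches from about 0.425 to 0.875 m from the base axis. Payload 4.7 kg.
Tool frame: the origin (TCP) lies midway between the tips of the shut fingers; the grasp point (between the pads) lies 19 mm behind it; z points along the fingers, x is the direction in which the jaws open and shut, and the axes are right-handed (so a half turn about z gives the same grasp; the last joint's range is limited). The gripper opens to 87 mm and grips with 3 to 60 N. Pads are 19 mm wide; open, the fingers measure 117 mm over their backs; the gripper's body (75 mm by 190 mm) begins 51 mm behind the grasp point.
Start: joints at [1.35, 0.321, -0.07, 1.45, 0.023, 1.371, -0.057], TCP at [0.151, -0.632, 0.223] pointing down, gripper open.
Joint ranges: [-2.86, 2.86], [-0.3, 2.09], [-1.38, 1.24], [0.06, 2.45], [-1.56, 4.7], [0.09, 2.05], [-2.69, 2.69]. Speed limits (rad/s): [2.57, 2.57, 3.14, 3.14, 3.14, 3.14, 3.14].

INTERFACE

Orientations are given as a rotation vector (axis times angle).
In Python, from bench import get_state, eyes, ticket gives the robot as it stands.
- The arm moves only by the tool carry_out, never from a script. Its argument "motion" is a list of rows, each a list of 2 entries, a list of its own where there are three numbers: the shift along the world's x, y, z in m, then the turn about the world's z in rad. A call has 1 to 20 rows; each row is the pose to reach, as a shift and turn from the pose commanded when the call began; what a row does not reach only later rows make up. A row lasts 1/10 s, in which the tool goes at most 50 mm and 8.59 degrees, less where a joint would pass 70% of its speed; a pose out of reach is approached as far as the arm can. A call with a gripper value outside its range is refused whole. "grip" is the gripper command: -1 is fully open, 1 is shut, values between are in proportion, set as the call begins (left out, the last holds). The fingers move at their own pace and stop on an object; "squeeze" is the grip in N (left out, the last holds). Time passes only in rows, so rows that repeat a pose let the fingers close. It gives the time, the measured TCP pose, the force and the opening at its end, in the units of the state.
- get_state(): the state, without advancing time (a new reading comes with each control period).
- eyes.get_image(name): name is "side" or "top"; returns a dict with "pixels" (480x640x3 uint8, blue, green, red), "mtx" (3x3 intrinsics, pixels), "dist_coeffs" ([k1, k2, p1, p2, k3] as OpenCV has them; the pictures are not rectified), "extrinsics" (4x4, takes a point from camera to world coordinates). Camera axes: x right, y down, z forward; pixel columns grow to the right and rows downward; lengths in m; the calibration is good to about 2 mm. A picture is of the moment at which its call begins. There is no depth.
- ticket.close_job(): hands the job in, once; it reports no verdict.
The state is a dict: "time": time; "joint_positions": joint angles; "qd": joint speeds; "joint_torque": joint torques, N m; "position": TCP position; "tool_rot": TCP orientation; "ft_force": force on the tool from outside, world axes, zero at the start; "torque": the same for the moment, N m; "grip_width": opening from 0.0 (shut) to 1.0 (fully open).
Only numpy, scipy, OpenCV 4.12 (cv2) and the standard library are available. Lean on these libraries where they do the work, as an engineer would, in place of code of your own. Each camera call takes 0.05 s, during which the arm holds its last target. There are 200 camera calls.

TASK

A brass spacer has dropped to the bottom of the narrow clear case that is clamped, tilted, in the vise. Take the sprung tongs from the tool block, reach down into the case, squeeze them on the spacer and lift it out, then lower it into the white parts tray and let go of it on the tray's floor beside the two others - do not drop it in, do not press hard on the clear case, and never touch that spacer with the gripper itself. Finally stand the tongs back in the block's slot, tips down, and let go; leave the two other spacers in the tray and everything else on the bench where it is.

Things in the scene. Friction and masses are not known exactly. Their poses are not given: they have to be found in the camera images.
- tongs: sprung flat-tipped steel tongs (big tweezers), 166 mm long, about 48 g, upright, tips down, in the grey block's slot. This body is the arm on the -y side; origin at the top of the bow, on the hinge line between the arms; z runs up along the tongs (tips at z = -166 mm), y points from this arm to the other. The bow narrows to a point at z = 0; arms 12 mm wide in x
- tongs_grip (a point): spot midway between the two ribbed finger plates where the tongs are held, at z = -45 mm in tongs. The plates reach from z = -23 to -73 mm and are 14 mm wide in x; open, the tongs are 34 mm over the plates in y here (33 mm at z = -23, 36 mm at z = -73)
- tongs_arm (a joint): squeeze of the tongs, rad: 0 open at rest, grows as they close; a 6 N m/rad spring reopens them. Each 1 mm off the width over the plates at tongs_grip adds 0.022 rad and 3 N and brings the tips 3.7 mm closer. 2 mm (6 N) carries the tongs, tips still 24 mm apart; at 5 mm (15 N) the tips, then parallel, meet a 12 mm spacer; grip with 30 to 50 N to hold it
- tip_a (a point): lower end of the inner face of the tip of the -y arm (tongs); axes as tongs. The tips are flat plates 12 mm wide (x), 3 mm thick, 28 mm long; open they are 31 mm apart inside, 37 mm over the outsides
- tip_b (a point): lower end of the inner face of the tip of the other, +y arm. The tongs grip midway between tip_a and tip_b, and up to 28 mm above
- block: grey plastic tool block, fixed, 60 (x) x 120 (y) x 55 mm high; origin at the centre of its underside, z up. In its middle a slot open at the top, 24 (x) x 48 mm (y), floor 4 mm above the bench; the tongs stand in it, their y along the block's y. Two short drivers stand in it at y = -46 and +46 mm, tops 94 mm above the bench
- case: small clear case, lid off: a narrow pocket held in a tilted vise, fixed. Origin: centre of its underside; z runs along the pocket to the mouth, leaning 28 degrees from vertical, roughly towards the robot; y is level; x points to the upper side. Inside: x -12 to 12, y -21 to 21, floor z = 3, rim z = 65 mm; walls 3 mm, clear, the low one (-x) a blue circuit board
- case_mouth (a point): centre of the case's open mouth; axes as case. In that frame the vise's jaws hold the case from both y sides, out to |y| = 42 mm, and end 29 mm below the mouth; the vise's screw and knob reach y = 92 mm, 40 mm or more below the mouth
- spacer: the brass spacer to be fetched: a round pillar 12 mm in diameter, 18 mm long, about 14 g. Origin: centre of its lower end face, z along it. It stands on the floor of the case leaning on the low side, so its axis is parallel to the pocket, at x = -6 mm in case, y within 7 mm of the middle
- spacer_mid (a point): middle of that spacer, half way along its axis
- tray: white open parts tray, fixed, 90 (x) x 120 (y) x 20 mm high, walls and floor 3 mm; origin at the centre of its underside, z up. Two more spacers stand in it near its +y end (y = 34 to 52 mm); the rest of its floor is free
- mate1_mid (a point): middle of a like brass spacer, 12 by 18 mm, standing in the tray
- mate2_mid (a point): middle of another one in the tray
- multimeter: orange hand multimeter, 150 x 75 x 43 mm, loose on the bench: to be left where it is; origin at the middle of its underside
- phone: black phone lying flat, 148 x 72 x 8 mm, loose on the bench: to be left where it is; origin at the middle of its underside
- screwdriver: screwdriver lying flat, 160 mm long, loose on the bench: to be left where it is
- solder_reel: aluminium reel, 54 mm across, 34 mm high, loose on the bench: to be left where it is; origin at the middle of its underside
- speaker: small round loudspeaker, 50 mm across, 17 mm high, loose on the bench: to be left where it is; origin at the middle of its underside
- circuit_board: small blue circuit board, 75 x 50 x 14 mm, loose on the bench: to be left where it is; origin at the middle of its underside
- battery_box: black two-cell battery box, 60 x 32 x 16 mm, loose on the bench: to be left where it is; origin at the middle of its underside

How it is judged:
On the way, in this order (a step that is already met when the one before it is completed fails the run):
1. the spacer is lifted clear of the case's mouth, held in the tongs (contact force between tongs and spacer above 0.3 N and z of spacer_mid in the frame of case above 0.075 m), for 0.2 s.
2. the spacer is lowered into the tray, down to its floor or within 8 mm of it, still held in the tongs (contact force between tongs and spacer above 0.3 N and x of spacer_mid in the frame of tray between -0.042 and 0.042 m and y of spacer_mid in the frame of tray between -0.057 and 0.057 m and z of spacer_mid in the frame of tray below 0.02 m), for 0.1 s.
At the end, for the whole second after the job is handed in: All three spacers rest on the tray's floor (middles inside its walls, under 20 mm above the bench), this one free of the tongs; the tongs rest in the block's slot, both tips inside it and under 20 mm above the bench, within 0.3 rad of upright; all is let go and at rest (x of spacer_mid in the frame of tray between -0.042 and 0.042 m and y of spacer_mid in the frame of tray between -0.057 and 0.057 m and z of each of spacer_mid, mate1_mid, mate2_mid in the frame of tray below 0.02 m and x of mate1_mid in the frame of tray between -0.042 and 0.042 m and y of mate1_mid in the frame of tray between -0.057 and 0.057 m and x of mate2_mid in the frame of tray between -0.042 and 0.042 m and y of mate2_mid in the frame of tray between -0.057 and 0.057 m and x of tip_a in the frame of block between -0.013 and 0.013 m and y of tip_a in the frame of block between -0.024 and 0.024 m and z of each of tip_a, tip_b in the frame of block below 0.02 m and x of tip_b in the frame of block between -0.013 and 0.013 m and y of tip_b in the frame of block between -0.024 and 0.024 m and angle between tongs's own z axis and vertical below 0.3 rad and linear speed of spacer below 0.05 m/s and linear speed of tongs below 0.1 m/s and contact force between tongs and spacer below 0.05 N); the robot touches nothing.
It fails at once if the gripper or arm touches the spacer (contact force between any of the fingers, the arm and spacer above 0.3 N).
It fails at once if the clear case is pressed with more than 30 N (contact force between anything else and case above 30 N).
It fails at once if a bystander is moved by more than 30 mm (distance of any of multimeter, phone, screwdriver, solder_reel, speaker, circuit_board, battery_box from where it was at the start of the episode above 0.03 m).
It also fails if it takes over 67 s, if anything falls off the work surface, if the arm or the gripper's body presses on something with over 40 N, if the wrist force passes 120 N, or if a joint passes its speed limit or range.

## Working session

There is one attempt and no reset: what is moved stays moved. The work goes in short steps, Python scripts to look and compute and a tool call to move; the robot and the scene stay as the last step left them, time stands still between calls to the robot, and variables do not carry over. Pictures are saved under pics/ and viewed, about 8 in all and at most 12, crops included, and the job is handed in when it is done.

Besides the shell and the picture viewer there is one more tool, called as name(argument=value, ...) on one line, values as JSON. carry_out: Moves the arm, as the interface text tells. Its arguments: {"type":"object","properties":{"motion":{"type":"array","items":{"type":"array"}},"grip":{"type":"number"},"squeeze":{"type":"number"}},"required":["motion"]}

```bash
ls; mkdir -p pics; python3 - <<'E'
from bench import get_state, eyes
import cv2,pickle,numpy as np
np.set_printoptions(precision=4,suppress=True)
d={}
for n in("side","top"):
    r=eyes.get_image(n);d[n]=r;cv2.imwrite(f"pics/{n}0.png",r["pixels"]);print(n,r["mtx"],r["dist_coeffs"],r["extrinsics"])
pickle.dump(d,open("d0.pkl","wb"))
print(get_state())
E
```

```text
pics
side [[437.4241   0.     323.6483]
 [  0.     437.4241 236.3491]
 [  0.       0.       1.    ]] [0.0062 0.     0.     0.     0.    ] [[-0.7605 -0.411   0.5027 -0.0445]
 [-0.649   0.5042 -0.5697  0.6672]
 [-0.0193 -0.7596 -0.6501  0.8972]
 [ 0.      0.      0.      1.    ]]
top [[475.4115   0.     324.5041]
 [  0.     475.4115 237.9523]
 [  0.       0.       1.    ]] [-0.0341  0.      0.      0.      0.    ] [[-0.0165 -0.9971  0.0749  0.4608]
 [-0.9998  0.0174  0.0107 -0.0008]
 [-0.012  -0.0747 -0.9971  1.273 ]
 [ 0.      0.      0.      1.    ]]
{'time': 0.1, 'joint_positions': array([ 1.3501,  0.3217, -0.0701,  1.4515,  0.0226,  1.3708, -0.0569]), 'qd': array([ 0.0005, -0.0021, -0.0001, -0.002 , -0.0014, -0.0001,  0.0023]), 'joint_torque': array([ -0.0012, -49.2574,  -0.4059, -31.3401,  -0.0641,   0.0394,
         0.    ]), 'position': array([ 0.1511, -0.6317,  0.2216]), 'tool_rot': array([-2.4656,  1.9454,  0.0021]), 'ft_force': array([ 0.5951, -0.2298,  0.4387]), 'torque': array([-0.0293,  0.0238,  0.0008]), 'grip_width': 1.0003077433166367}
```

View pics/side0.png

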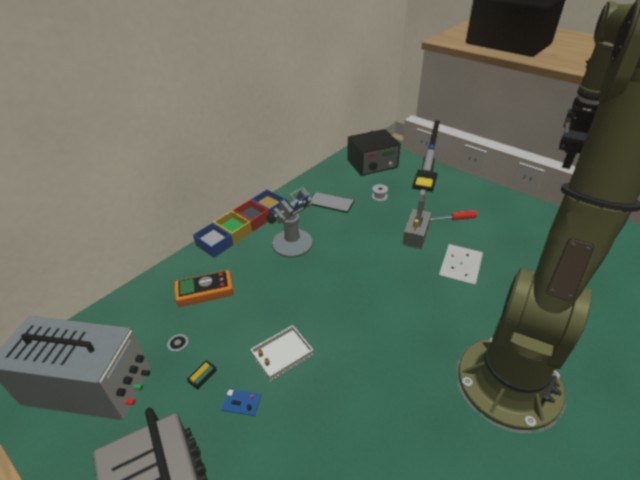

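View pics/top0.png

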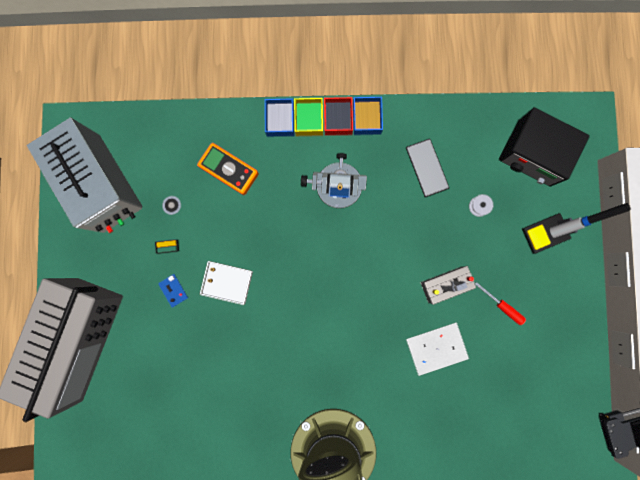

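Overview: the tongs' block is at about top (448,285) / side (417,228). The vise and case are at top (340,185) / side (290,215), and the tray is at top (226,283) / side (282,352). Next I'll take enlarged crops.

```bash
python3 - <<'E'
import cv2,pickle,numpy as np
d=pickle.load(open("d0.pkl","rb"))
C={"top":[(449,285),(340,184),(226,283)],"side":[(418,224),(292,218),(282,352)]}
rows=[]
for n in("top","side"):
    t=[]
    for(u,v) in C[n]:
        x0,y0=u-33,v-37
        c=cv2.resize(d[n]["pixels"][y0:y0+74,x0:x0+66],None,fx=4,fy=4,interpolation=cv2.INTER_CUBIC)
        for k in range(0,66,10): cv2.putText(c,str(x0+k),(k*4,8),0,.28,(255,255,255),1);cv2.line(c,(k*4,9),(k*4,13),(255,255,255),1)
        for k in range(0,74,10): cv2.putText(c,str(y0+k),(0,k*4+3),0,.28,(0,255,255),1)
        t.append(c)
    rows.append(np.hstack(t))
cv2.imwrite("pics/c1.png",np.vstack(rows))
E
```

```text
(no output)
```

View pics/c1.png

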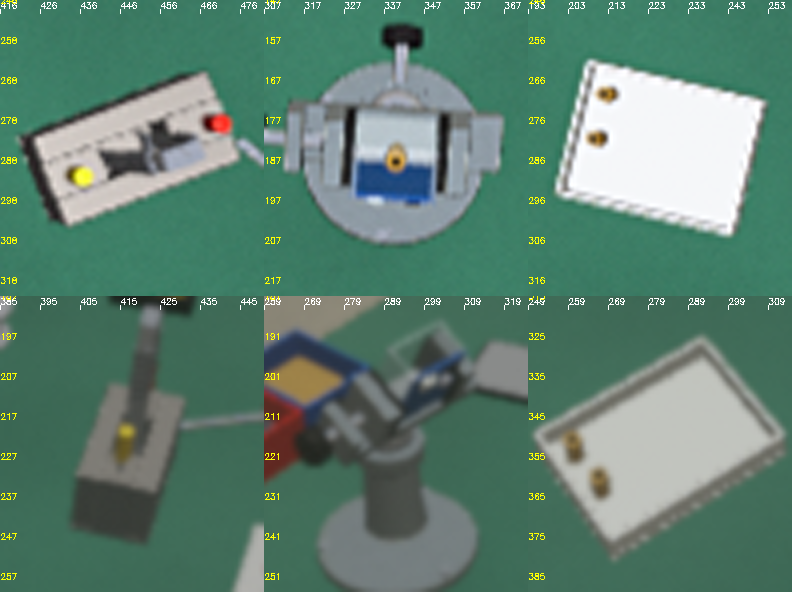

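```bash
cat > h.py <<'E'
import cv2,numpy as np
from scipy.optimize import least_squares
from scipy.spatial.transform import Rotation as R
np.set_printoptions(precision=4,suppress=True)
def proj(im,P):
    E=np.linalg.inv(im["extrinsics"]); P=np.atleast_2d(np.asarray(P,float))
    return cv2.projectPoints(P,cv2.Rodrigues(E[:3,:3])[0],E[:3,3],im["mtx"],np.array(im["dist_coeffs"]))[0][:,0]
def frame(p,lean=0):   # p=x,y,z,yaw ; case lean: z towards -x
    return R.from_euler("zy",[p[3],-lean]).as_matrix(),np.array(p[:3])
def at(p,L,lean=0):
    M,t=frame(p,lean); return np.atleast_2d(L)@M.T+t
def fit(d,p0,obs,lean=0,fixz=None):
    def f(q):
        p=q if fixz is None else [q[0],q[1],fixz,q[2]]
        return np.concatenate([(proj(d[n],at(p,[l]  ,lean))[0]-uv) for n,l,uv in obs])
    q0=p0 if fixz is None else [p0[0],p0[1],p0[3]]
    s=least_squares(f,q0,loss="soft_l1",x_scale=[.01]*len(q0)); q=s.x
    return (q if fixz is None else np.array([q[0],q[1],fixz,q[2]])), f(q).reshape(-1,2)
E
python3 - <<'E'
from h import *; import pickle
d=pickle.load(open("d0.pkl","rb"))
def box(hx,hy,z,T,S):
    k=[(hx,hy,z),(hx,-hy,z),(-hx,-hy,z),(-hx,hy,z)]
    return [("top",a,b) for a,b in zip(k,T)]+[("side",a,b) for a,b in zip(k,S)]
ob=box(.03,.06,.055,[(425,283),(468.2,267.5),(476,287.2),(433.5,304)],[(405,230.5),(412.7,208.7),(431.2,212.5),(423.7,236)])
ob+=[("top",(0,.046,.094),(436.7,292)),("top",(0,-.046,.094),(470.5,279))]
b,r=fit(d,[.35,-.3,0,-.3],ob,fixz=0);print("block",b);print(r.T)
ot=box(.045,.06,.02,[(208,261.5),(252.2,271.5),(244.2,304.5),(200.7,294.7)],[(251.2,349.7),(293.2,326),(312.7,349.2),(271,378.5)])
t,r=fit(d,[.35,.25,0,.2],ot,fixz=0);print("tray",t);print(r.T)
oc=[("top",(-.015,.0225,.065),(329.75,196.3)),("top",(-.015,-.0225,.065),(348.75,197.2)),("top",(.0135,.0225,.065),(330,186.5)),("top",(.0135,-.0225,.065),(349.7,187.5)),
("side",(.0135,.0225,.065),(290.7,194.5)),("side",(.0135,-.0225,.065),(304.2,187.5)),("side",(-.0135,-.0225,.065),(309.5,194.7))]
L=np.radians(28)
c,r=fit(d,[.6,-.04,.1,0],oc,L);print("case",c);print(r.T)
f=lambda q:proj(d["top"],at(c,[[-.006,q[0],.021]],L))[0]-(340,186)
s=least_squares(lambda q:f(q)[:1],[0]);print("spacer y",s.x,f(s.x)); print("mouth",at(c,[0,0,.065],L))
pickle.dump((b,t,c),open("poses.pkl","wb"))
o=[]
for n,(u,v) in(("side",(292,212)),("top",(340,186))):
    x0,y0=u-33,v-37;F=6
    im=cv2.resize(d[n]["pixels"][y0:y0+74,x0:x0+66],None,fx=F,fy=F,interpolation=cv2.INTER_CUBIC)
    pr=lambda P:[tuple(int(z) for z in (q-(x0,y0)+.5)*F) for q in proj(d[n],at(c,P,L))]
    for z,col in((.065,(0,255,0)),(0,(0,0,255))):
        P=pr([(x,y,z) for x,y in((.015,.024),(.015,-.024),(-.015,-.024),(-.015,.024))])
        cv2.polylines(im,[np.array(P)],True,col,1)
    ys=s.x[0]
    for z in(.003,.021):
        cv2.polylines(im,[np.array(pr([(-.006+.006*np.cos(a),ys+.006*np.sin(a),z) for a in np.linspace(0,6.28,16)]))],True,(255,0,255),1)
    o.append(im)
cv2.imwrite("pics/ov.png",np.hstack(o))
E
```

```text
block [ 0.4264 -0.3065  0.      0.3446]
[[-0.8474 -0.4429  0.5054 -0.7048 -0.6366  0.12    0.6059  0.7847  0.3043
   1.0693]
 [-0.6348 -1.8397  0.4917  0.5128  1.0029 -0.0738 -0.0768 -0.1487  0.0551
  -0.2251]]
tray [ 0.4406  0.2746  0.     -0.2285]
[[-0.2855 -0.4438  0.0226 -0.6829 -0.0393  0.1688  1.5984 -0.1722]
 [-0.0357 -0.4367  0.1374  0.1676  0.2236 -0.7439  0.3957 -1.52  ]]
case [ 0.6756 -0.0249  0.1563 -0.0689]
[[-0.5805  0.2642 -0.1618  0.1923  0.8543 -0.5856  0.3007]
 [ 0.8845  0.9245 -1.3871 -1.4275 -0.2694  0.177   0.2172]]
spacer y [-0.0027] [-0.      1.9692]
mouth [[ 0.6451 -0.0249  0.2137]]
```

View pics/ov.png

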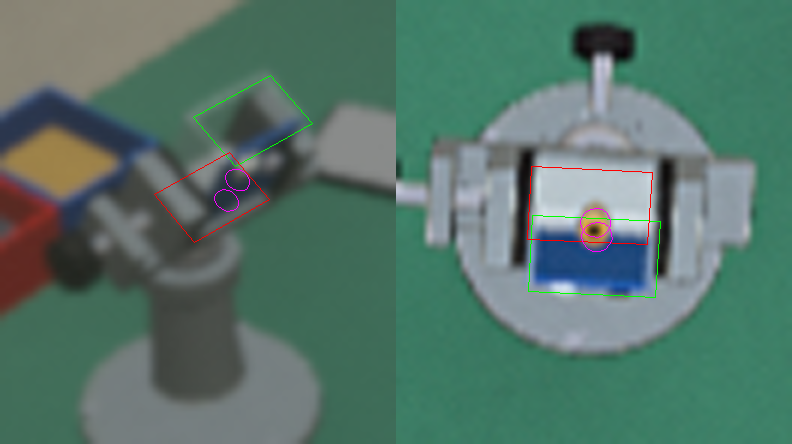

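The fits agree to about 2 mm. In the overlay, the spacer's end hole sits at top px (340,186), about 2 mm further +x than predicted, so the case x needs +2 mm. Next I'll place the tongs' bow and move there.

```bash
python3 - <<'E'
from h import *; import pickle
d=pickle.load(open("d0.pkl","rb"));b,t,c=pickle.load(open("poses.pkl","rb"))
print(proj(d["top"],at(b,[(0,0,.17),(0,0,.147),(0,0,.055)])),proj(d["side"],at(b,[(0,0,.17),(0,0,.055)])))
s=least_squares(lambda q:proj(d["side"],[[q[0],q[1],.17]])[0]-(422.5,190.5),b[:2]);print(s.x)
E
```

```text
[[462.8608 286.2184]
 [460.153  285.9622]
 [450.3415 285.0334]] [[423.2771 190.6216]
 [418.4304 221.7223]]
[ 0.4285 -0.3056]
```

carry_out(motion=[[[0.03,0.035,0],0.1],[[0.06,0.07,0],0.109],[[0.09,0.105,0],0.109],[[0.12,0.14,0],0.109],[[0.15,0.177,0],0.109],[[0.18,0.213,0],0.109],[[0.21,0.248,0],0.109],[[0.24,0.285,0],0.109],[[0.26,0.31,0],0.109],[[0.275,0.325,0],0.109],[[0.275,0.325,0],0.109],[[0.275,0.325,0],0.109],[[0.275,0.325,0],0.109]], grip=-1)

```text
time: 1.4
position: [0.4249, -0.3087, 0.2222]
tool_rot: [2.566, -1.812, -0.001]
ft_force: [0.1, -0.7, -0.5]
grip_width: 1.001
```

carry_out(motion=[[[0.002,0.002,-0.03],0],[[0.002,0.002,-0.06],0],[[0.002,0.002,-0.09],0],[[0.002,0.002,-0.105],0],[[0.002,0.002,-0.115],0],[[0.002,0.002,-0.115],0],[[0.002,0.002,-0.115],0]])

```text
time: 2.1
position: [0.4288, -0.3059, 0.1086]
tool_rot: [2.568, -1.809, 0.003]
ft_force: [0.3, 0.2, 0.2]
grip_width: 1.004
```

carry_out(motion=[[[0,0,0],0],[[0,0,0],0],[[0,0,0],0],[[0,0,0],0],[[0,0,0],0],[[0,0,0],0],[[0,0,0],0],[[0,0,0],0]], grip=1, squeeze=8)

```text
time: 2.9
position: [0.4282, -0.3052, 0.1075]
tool_rot: [2.569, -1.809, -0.0]
ft_force: [0.2, 1.2, 0.5]
grip_width: 0.36
```

carry_out(motion=[[[0,0,0.009],0],[[0,0,0.018],0],[[0,0,0.018],0],[[-0.0075,-0.0027,0.018],0],[[-0.015,-0.0054,0.018],0],[[-0.0225,-0.0081,0.018],0],[[-0.0225,-0.0081,0.018],0]])

```text
time: 3.6
position: [0.4039, -0.314, 0.1253]
tool_rot: [2.566, -1.811, -0.002]
ft_force: [-0.2, 0.1, -0.2]
grip_width: 0.362
```

```bash
cat > look.py <<'E'
from h import *; import sys
from bench import eyes
# look.py name u v [u v]  (side centre, top centre)
a=sys.argv;s=tuple(map(int,a[2:6]));o=[]
for n,(u,v) in(("side",s[:2]),("top",s[2:])):
    im=eyes.get_image(n)["pixels"];x0,y0=u-50,v-62
    c=cv2.resize(im[y0:y0+125,x0:x0+100],None,fx=4,fy=4,interpolation=cv2.INTER_CUBIC)
    for k in range(0,100,10): cv2.putText(c,str(x0+k),(k*4,8),0,.28,(255,255,255),1);cv2.line(c,(k*4,9),(k*4,13),(255,255,255),1)
    for k in range(0,125,10): cv2.putText(c,str(y0+k),(0,k*4+3),0,.28,(0,255,255),1)
    o.append(c)
cv2.imwrite(f"pics/{a[1]}.png",np.hstack(o))
E
python3 look.py tilt1 425 210 455 280
```

```text
(no output)
```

View pics/tilt1.png

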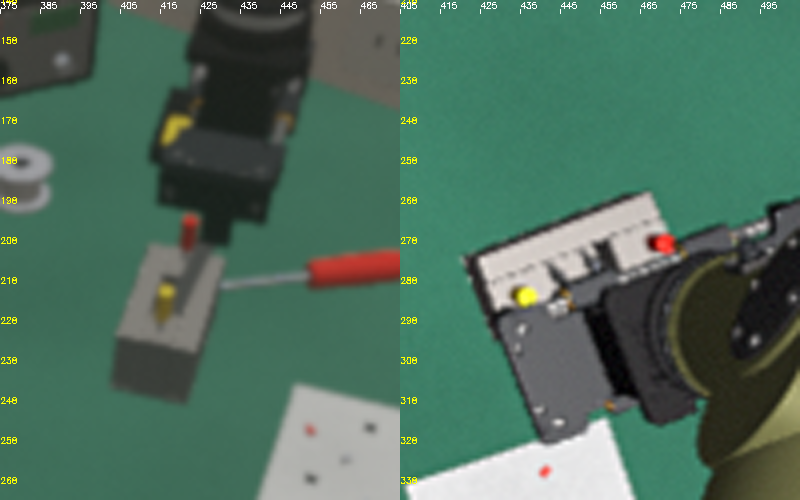

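The picture shows the tongs' arm leaning in the slot (side px 429,201 to 419,219) with almost no force, so the pivoting works. I'll continue to about 28°, then lift.

carry_out(motion=[[[-0.0075,-0.0027,0],0],[[-0.015,-0.0055,0],0],[[-0.0225,-0.0082,0],0],[[-0.03,-0.011,0],0],[[-0.03,-0.011,0],0],[[-0.03,-0.011,0],0],[[-0.03,-0.011,0.02],0],[[-0.03,-0.011,0.06],0],[[-0.03,-0.011,0.1],0],[[-0.03,-0.011,0.14],0],[[-0.03,-0.011,0.18],0],[[-0.03,-0.011,0.22],0],[[-0.03,-0.011,0.22],0],[[-0.03,-0.011,0.22],0]])

```text
time: 5.1
position: [0.3761, -0.3245, 0.3463]
tool_rot: [2.568, -1.808, 0.003]
ft_force: [-0.3, -0.4, -1.5]
grip_width: 0.361
```

carry_out(motion=[[[0.023,0.038,0],-0.05],[[0.047,0.076,0],-0.1],[[0.07,0.113,0],-0.15],[[0.094,0.151,0],-0.2],[[0.117,0.189,0],-0.25],[[0.14,0.227,0],-0.3],[[0.164,0.265,0],-0.36],[[0.18,0.29,0],-0.413],[[0.187,0.3026,0],-0.413],[[0.187,0.3026,0],-0.413],[[0.187,0.3026,0],-0.413],[[0.187,0.3026,0],-0.413]])

```text
time: 6.3
position: [0.5621, -0.0235, 0.3449]
tool_rot: [2.139, -2.298, -0.001]
ft_force: [-0.2, -0.2, -1.0]
grip_width: 0.356
```

```bash
python3 look.py pre 300 180 340 190; python3 -c "
from bench import get_state;s=get_state();print(s['position'],s['tool_rot'])"
```

```text
[ 0.56226326 -0.02333214  0.34538111] [ 2.13974425e+00 -2.29889899e+00  4.11033243e-04]
```

View pics/pre.png

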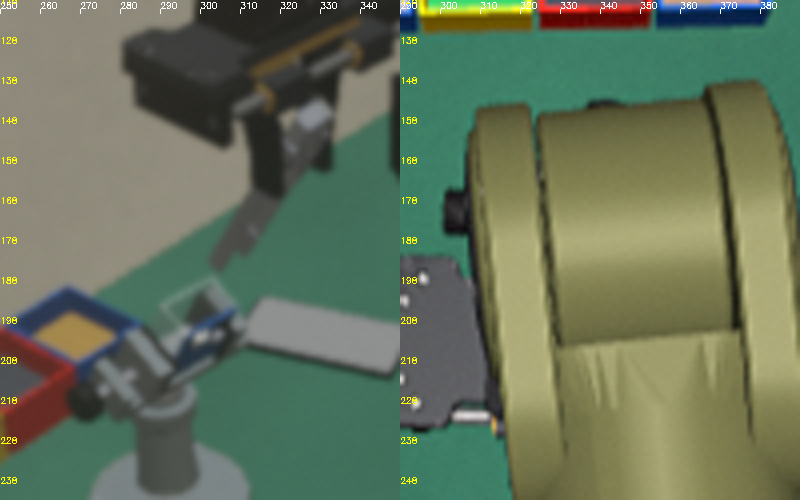

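The picture shows the tongs leaning, with tips near side px (304,184) and (311,181), above the mouth at about (300,190). The arm hides the case in the top view, so I'll overlay the tilt model on the side view.

```bash
cat > ovl.py <<'E'
from h import *; import sys,pickle
from bench import eyes,get_state
# tongs model overlay: name u v  tilts(deg)...
def tongs(th,pts,slip=0):
    s=get_state();Rt=R.from_rotvec(s["tool_rot"]).as_matrix();y=-Rt[:,0];g=s["position"]-.019*Rt[:,2]
    xh=np.cross(y,[0,0,1]);t=np.radians(th)
    z=np.cos(t)*np.array([0,0,1])-np.sin(t)*xh; x=np.cross(y,z)
    return g+np.array([p[0]*x+p[1]*y+(p[2]+.045+slip)*z for p in pts])
def draw(name,u,v,ths,cases=()):
    I=eyes.get_image("side");x0,y0=u-50,v-40;F=8
    im=cv2.resize(I["pixels"][y0:y0+75,x0:x0+100],None,fx=F,fy=F,interpolation=cv2.INTER_CUBIC)
    pr=lambda P:np.array((proj(I,P)-(x0,y0)+.5)*F).astype(int)
    for th,col in zip(ths,((0,255,0),(0,255,255),(0,0,255))):
        for sg in(1,-1):
            cv2.polylines(im,[pr(tongs(th,[(.006,sg*.0165,-.073),(.006,sg*.0135,-.166),(-.006,sg*.0135,-.166),(-.006,sg*.0165,-.073)]))],False,col,1)
    for p in cases:
        for z in(.065,0):cv2.polylines(im,[pr(at(p,[(x,y,z) for x,y in((.015,.024),(.015,-.024),(-.015,-.024),(-.015,.024))],np.radians(28)))],True,(255,0,255),1)
    cv2.imwrite(f"pics/{name}.png",im)
if __name__=="__main__":
    b,t,c=pickle.load(open("poses.pkl","rb"));c[0]+=.002
    draw(sys.argv[1],int(sys.argv[2]),int(sys.argv[3]),[float(a) for a in sys.argv[4:]],[c])
E
python3 ovl.py ov2 305 178 24 29 34
```

```text
(no output)
```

View pics/ov2.png

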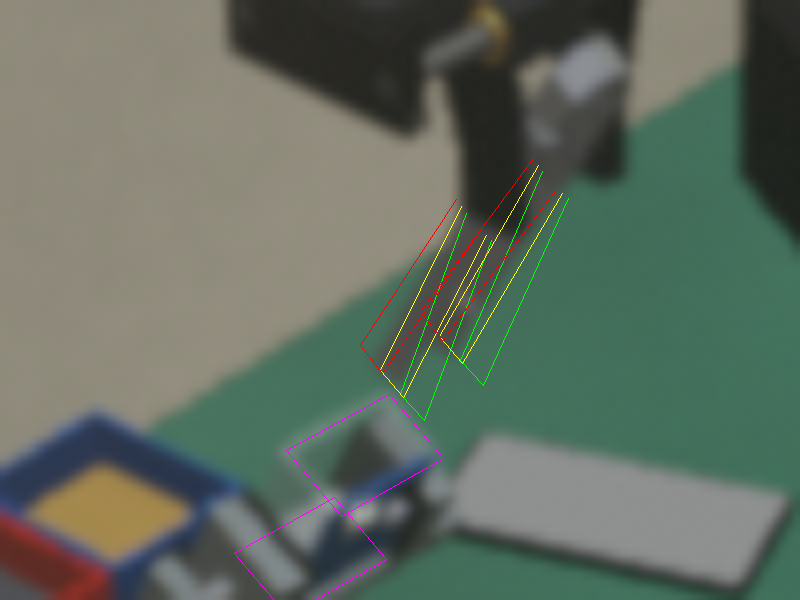

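Tilt is about 30° by the overlay, and the rim outline matches. Entering along the case axis, first part.

carry_out(motion=[[[-0.002,0.002,0],0],[[0.003,0.0016,-0.01],0],[[0.0085,0.0012,-0.02],0],[[0.0138,0.0009,-0.03],0],[[0.0191,0.0006,-0.04],0],[[0.0244,0.0002,-0.05],0],[[0.0284,-0.0001,-0.0575],0],[[0.0284,-0.0001,-0.0575],0],[[0.0284,-0.0001,-0.0575],0]])

```text
time: 7.35
position: [0.5911, -0.0216, 0.288]
tool_rot: [2.143, -2.297, -0.001]
ft_force: [-0.3, 0.2, -0.6]
grip_width: 0.36
```

```bash
python3 ovl.py ov3 300 190 30; python3 -c "
from bench import get_state;s=get_state();print(s['position'],s['ft_force'])"
```

```text
[ 0.59125565 -0.02164362  0.28848037] [-0.07051126  0.23506667 -0.10293762]
```

View pics/ov3.png

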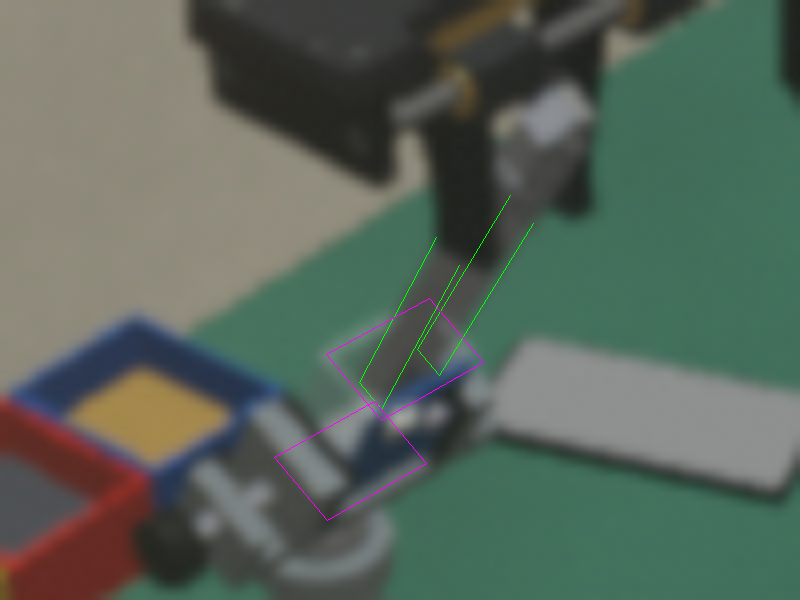

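carry_out(motion=[[[0.0025,-0.002,-0.005],0],[[0.005,-0.0024,-0.01],0],[[0.0077,-0.0026,-0.015],0],[[0.0103,-0.0028,-0.02],0],[[0.0103,-0.0028,-0.02],0]])

```text
time: 7.9
position: [0.6012, -0.0247, 0.2669]
tool_rot: [2.143, -2.296, -0.002]
ft_force: [0.2, 1.3, -0.3]
grip_width: 0.361
```

carry_out(motion=[[[0.0025,-0.0002,-0.005],0],[[0.005,-0.0004,-0.01],0],[[0.0077,-0.0006,-0.015],0],[[0.0092,-0.0007,-0.018],0],[[0.0092,-0.0007,-0.018],0]])

```text
time: 8.4
position: [0.6105, -0.0254, 0.2493]
tool_rot: [2.143, -2.296, -0.001]
ft_force: [0.3, 0.2, -0.3]
grip_width: 0.36
```

carry_out(motion=[[[0,0,0],0],[[0,0,0],0],[[0,0,0],0],[[0,0,0],0]], squeeze=14)

```text
time: 8.8
position: [0.6107, -0.0253, 0.2503]
tool_rot: [-2.143, 2.297, -0.001]
ft_force: [-0.1, 0.2, -1.0]
grip_width: 0.347
```

carry_out(motion=[[[0,0,0],0],[[0,0,0],0],[[0,0,0],0],[[0,0,0],0]], squeeze=22)

```text
time: 9.2
position: [0.6106, -0.0253, 0.2502]
tool_rot: [2.143, -2.297, 0.0]
ft_force: [-0.6, 0.7, 0.3]
grip_width: 0.332
```

carry_out(motion=[[[0,0,0],0],[[0,0,0],0],[[0,0,0],0],[[0,0,0],0]], squeeze=40)

```text
time: 9.6
position: [0.6106, -0.0253, 0.2502]
tool_rot: [2.143, -2.297, 0.0]
ft_force: [-0.1, -0.3, -0.3]
grip_width: 0.332
```

Opening stalled at 28.9 mm, so the 12 mm spacer is between the tips. Lifting along the case axis.

carry_out(motion=[[[-0.004,0.0003,0.0075],0],[[-0.0085,0.0006,0.016],0],[[-0.0135,0.0009,0.025],0],[[-0.0187,0.0013,0.035],0],[[-0.024,0.0016,0.045],0],[[-0.0293,0.002,0.055],0],[[-0.0346,0.0024,0.065],0],[[-0.04,0.0027,0.075],0],[[-0.046,0.0031,0.087],0],[[-0.053,0.0036,0.1],0],[[-0.0585,0.004,0.11],0],[[-0.0585,0.004,0.11],0],[[-0.0585,0.004,0.11],0],[[-0.0585,0.004,0.11],0]])

```text
time: 11.0
position: [0.552, -0.0214, 0.3594]
tool_rot: [2.143, -2.297, -0.001]
ft_force: [0.2, 0.5, -0.8]
grip_width: 0.328
```

```bash
python3 ovl.py ov4 300 178 30
```

```text
(no output)
```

View pics/ov4.png

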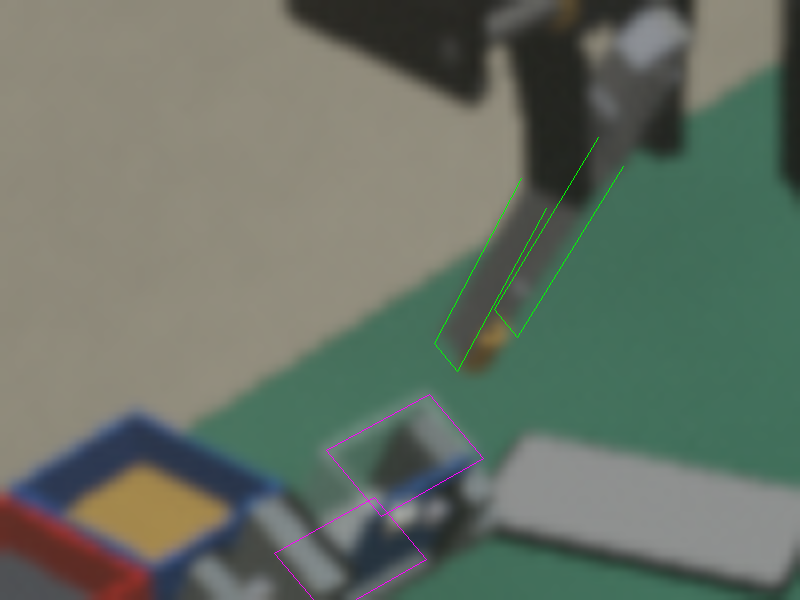

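The spacer is held between the tips (crop px 480,350) and is clear of the mouth. Moving over the tray.

carry_out(motion=[[[-0.015,0.026,0],0],[[-0.038,0.066,0],0],[[-0.061,0.107,0],0],[[-0.084,0.147,0],0],[[-0.107,0.187,0],0],[[-0.13,0.228,0],0],[[-0.153,0.268,0],0],[[-0.165,0.289,0],0],[[-0.165,0.289,-0.03],0],[[-0.165,0.289,-0.065],0],[[-0.165,0.289,-0.1],0],[[-0.165,0.289,-0.135],0],[[-0.165,0.289,-0.17],0],[[-0.165,0.289,-0.2],0],[[-0.165,0.289,-0.215],0],[[-0.165,0.289,-0.225],0],[[-0.165,0.289,-0.225],0],[[-0.165,0.289,-0.225],0]])

```text
time: 12.85
position: [0.3874, 0.2681, 0.1356]
tool_rot: [-2.143, 2.296, 0.0]
ft_force: [-0.9, 0.4, -1.0]
grip_width: 0.327
```

```bash
python3 look.py tray1 290 340 226 283
```

```text
(no output)
```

View pics/tray1.png

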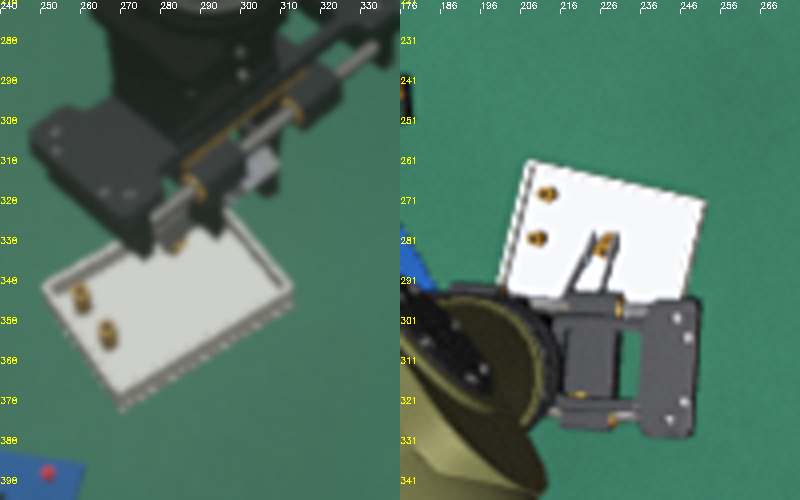

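Spacer at top px (227,281), over the free middle of the tray. Lowering it.

carry_out(motion=[[[0,0,-0.01],0],[[0,0,-0.02],0],[[0,0,-0.028],0],[[0,0,-0.033],0],[[0,0,-0.033],0],[[0,0,-0.033],0]])

```text
time: 13.55
position: [0.387, 0.2679, 0.102]
tool_rot: [2.143, -2.297, -0.001]
ft_force: [-0.5, 0.4, -0.5]
grip_width: 0.33
```

carry_out(motion=[[[0,0,-0.001],0],[[0,0,-0.002],0],[[0,0,-0.003],0],[[0,0,-0.004],0],[[0,0,-0.004],0]])

```text
time: 14.05
position: [0.3875, 0.268, 0.0985]
tool_rot: [-2.143, 2.296, -0.001]
ft_force: [-1.1, -0.0, 4.5]
grip_width: 0.332
```

Floor contact felt (4.5 N). Easing the squeeze so the tongs open while still held.

carry_out(motion=[[[0,0,0],0],[[0,0,0],0]], squeeze=16)

```text
time: 14.25
position: [0.3869, 0.2674, 0.0977]
tool_rot: [2.143, -2.297, -0.0]
ft_force: [-0.7, -0.3, -0.4]
grip_width: 0.342
```

carry_out(motion=[[[0,0,0],0],[[0,0,0],0],[[0,0,0],0],[[0,0,0],0],[[0,0,0],0]], squeeze=6)

```text
time: 14.75
position: [0.3871, 0.2677, 0.0981]
tool_rot: [2.143, -2.297, 0.0]
ft_force: [-0.0, 0.5, -0.1]
grip_width: 0.367
```

carry_out(motion=[[[-0.003,0,0.005],0],[[-0.006,0,0.01],0],[[-0.011,0.001,0.02],0],[[-0.016,0.001,0.03],0],[[-0.02,0.001,0.05],0],[[-0.02,0.001,0.09],0],[[-0.02,0.001,0.13],0],[[-0.02,0.001,0.17],0],[[0.02,-0.04,0.19],0],[[0.05,-0.08,0.19],0],[[0.06,-0.129,0.19],0],[[0.06,-0.178,0.19],0],[[0.06,-0.227,0.19],0],[[0.06,-0.276,0.19],0],[[0.06,-0.276,0.19],0],[[0.06,-0.276,0.19],0]])

```text
time: 16.35
position: [0.4469, -0.0096, 0.2884]
tool_rot: [-2.139, 2.301, 0.0]
ft_force: [0.6, 0.6, -1.3]
grip_width: 0.368
```

```bash
python3 look.py tray2 290 340 226 283
```

```text
(no output)
```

View pics/tray2.png

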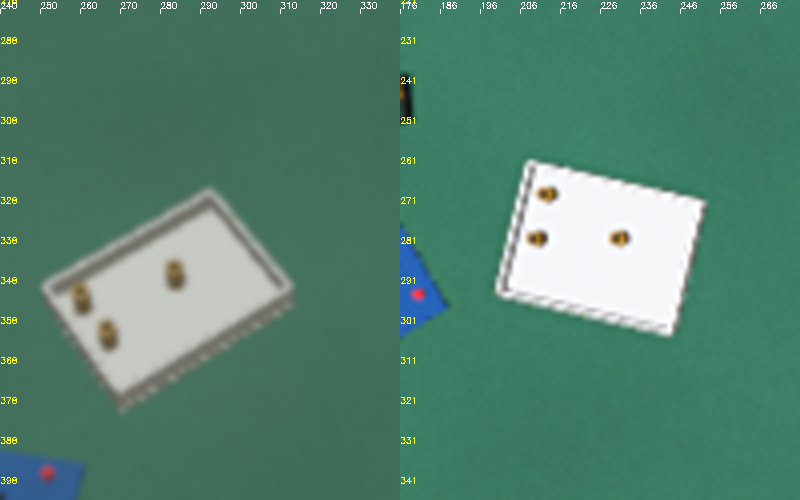

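All three spacers stand in the tray; ours is at top px (231,280). Now I'll take the tongs back above the block, reversing the way out.

carry_out(motion=[[[0,-0.04,0],0.06],[[0,-0.08,0],0.12],[[0,-0.12,0],0.18],[[0,-0.16,0],0.24],[[-0.01,-0.2,0],0.3],[[-0.03,-0.24,0],0.36],[[-0.05,-0.28,0],0.413],[[-0.073,-0.3156,0],0.413],[[-0.073,-0.3156,-0.03],0.413],[[-0.073,-0.3156,-0.07],0.413],[[-0.073,-0.3156,-0.11],0.413],[[-0.073,-0.3156,-0.135],0.413],[[-0.073,-0.3156,-0.135],0.413],[[-0.073,-0.3156,-0.135],0.413]])

```text
time: 17.85
position: [0.3755, -0.3228, 0.154]
tool_rot: [-2.571, 1.805, -0.001]
ft_force: [-0.2, -0.7, -0.5]
grip_width: 0.363
```

carry_out(motion=[[[-0.002,-0.002,0],0],[[-0.002,-0.002,-0.005],0],[[-0.002,-0.002,-0.01],0],[[-0.002,-0.002,-0.015],0],[[-0.002,-0.002,-0.015],0]])

```text
time: 18.35
position: [0.3716, -0.3255, 0.1373]
tool_rot: [-2.569, 1.809, 0.002]
ft_force: [0.1, -0.6, -0.8]
grip_width: 0.366
```

carry_out(motion=[[[0,0,-0.004],0],[[0,0,-0.008],0],[[0,0,-0.008],0],[[0,0,-0.008],0]])

```text
time: 18.75
position: [0.372, -0.3258, 0.1299]
tool_rot: [2.569, -1.809, -0.0]
ft_force: [0.2, 0.5, 0.1]
grip_width: 0.368
```

carry_out(motion=[[[0.007,0.0025,0],0],[[0.014,0.005,0],0],[[0.021,0.0076,0],0],[[0.028,0.0101,0],0],[[0.028,0.0101,0],0]])

```text
time: 19.25
position: [0.4017, -0.3149, 0.1301]
tool_rot: [-2.57, 1.806, -0.001]
ft_force: [-0.3, -0.4, -0.7]
grip_width: 0.363
```

carry_out(motion=[[[0.007,0.0025,0],0],[[0.014,0.005,0],0],[[0.021,0.0076,0],0],[[0.028,0.0101,0],0],[[0.032,0.0116,0],0],[[0.032,0.0116,0],0]])

```text
time: 19.85
position: [0.433, -0.3036, 0.13]
tool_rot: [-2.569, 1.807, -0.0]
ft_force: [-0.0, -0.2, -1.2]
grip_width: 0.366
```

```bash
python3 look.py back 420 205 450 285; python3 -c "
from bench import get_state;s=get_state();print(s['position'],s['ft_force'],s['torque'])"
```

```text
[ 0.43217365 -0.30401411  0.12996551] [-0.89062398  0.44145137 -0.34393045] [-0.03054313  0.01988384 -0.03087789]
```

View pics/back.png

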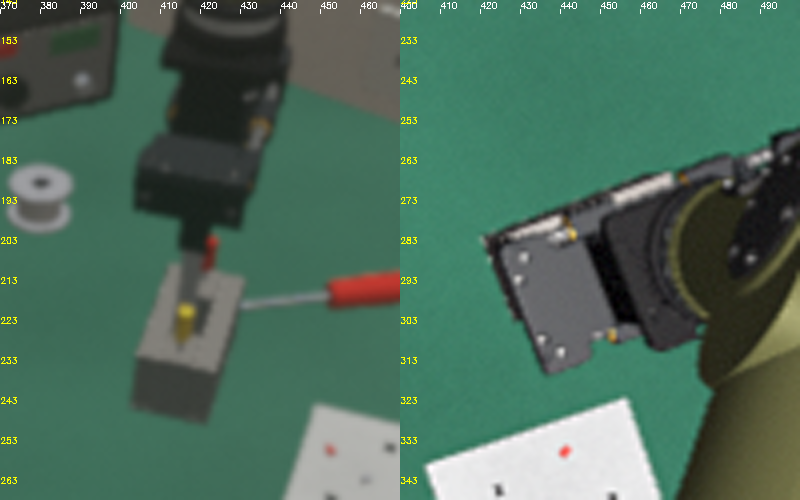

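The tongs are now near upright in the slot (arm from side px 417,203 to 416,222), near its +x side. Centring, then lowering.

carry_out(motion=[[[-0.004,-0.0015,0],0],[[-0.004,-0.0015,-0.006],0],[[-0.004,-0.0015,-0.012],0],[[-0.004,-0.0015,-0.018],0],[[-0.004,-0.0015,-0.018],0],[[-0.004,-0.0015,-0.018],0]])

```text
time: 20.55
position: [0.428, -0.3055, 0.1118]
tool_rot: [-2.569, 1.809, 0.001]
ft_force: [-0.2, -0.8, -0.4]
grip_width: 0.364
```

carry_out(motion=[[[0,0,-0.001],0],[[0,0,-0.002],0],[[0,0,-0.003],0],[[0,0,-0.004],0],[[0,0,-0.004],0]])

```text
time: 21.05
position: [0.428, -0.3057, 0.108]
tool_rot: [2.569, -1.809, -0.0]
ft_force: [0.0, -0.1, -1.3]
grip_width: 0.365
```

carry_out(motion=[[[0,0,-0.001],0],[[0,0,-0.002],0],[[0,0,-0.003],0],[[0,0,-0.003],0]])

```text
time: 21.45
position: [0.4294, -0.3057, 0.1069]
tool_rot: [-2.569, 1.808, -0.004]
ft_force: [-0.6, 1.9, 7.0]
grip_width: 0.365
```

Slot floor reached (7 N). Letting go gently.

carry_out(motion=[[[0,0,0.002],0],[[0,0,0.002],0]])

```text
time: 21.65
position: [0.4282, -0.3058, 0.1073]
tool_rot: [2.569, -1.809, 0.001]
ft_force: [-0.3, 0.1, -1.1]
grip_width: 0.369
```

carry_out(motion=[[[0,0,0],0],[[0,0,0],0],[[0,0,0],0],[[0,0,0],0]], grip=0.1)

```text
time: 22.05
position: [0.428, -0.3057, 0.1069]
tool_rot: [2.569, -1.809, -0.001]
ft_force: [-0.3, 0.3, -0.5]
grip_width: 0.448
```

carry_out(motion=[[[0,0,0],0],[[0,0,0],0],[[0,0,0],0],[[0,0,0],0],[[0,0,0],0],[[0,0,0],0]], grip=-1)

```text
time: 22.65
position: [0.4281, -0.3057, 0.1071]
tool_rot: [2.569, -1.809, 0.0]
ft_force: [0.3, 0.1, -0.2]
grip_width: 0.907
```

carry_out(motion=[[[0,0,0.01],0],[[0,0,0.03],0],[[0,0,0.06],0],[[0,0,0.09],0],[[0,0,0.13],0],[[-0.02,-0.04,0.13],0],[[-0.05,-0.08,0.13],0],[[-0.07,-0.12,0.13],0],[[-0.09,-0.16,0.13],0],[[-0.11,-0.2,0.13],0],[[-0.11,-0.2,0.13],0],[[-0.11,-0.2,0.13],0]])

```text
time: 23.85
position: [0.3172, -0.5065, 0.2373]
tool_rot: [-2.566, 1.812, -0.0]
ft_force: [-0.4, 0.6, 0.4]
grip_width: 1.004
```

```bash
python3 - <<'E'
from h import *; import pickle
from bench import eyes
d=pickle.load(open("d0.pkl","rb"));b,t,c=pickle.load(open("poses.pkl","rb"))
for n,(u,v) in(("side",(418,210)),("top",(449,285))):
    im=eyes.get_image(n);f=cv2.absdiff(im["pixels"],d[n]["pixels"]).max(2)
    y,x=np.where(f[v-35:v+35,u-30:u+30]>40);print(n,"block changed px",len(x),(x.min()+u-30,x.max()+u-30,y.min()+v-35,y.max()+v-35) if len(x) else "")
    # whole-picture change outside block
    m=cv2.connectedComponentsWithStats((f>40).astype(np.uint8))[2]; print([tuple(r) for r in m[1:] if r[4]>6])
    hsv=im["pixels"].astype(int)
    if n=="top":
        tr=hsv[262:304,201:252]; mk=((tr[...,2]-tr[...,0])>50).astype(np.uint8); cc=cv2.connectedComponentsWithStats(mk);print(cc[3][1:]+(201,262),cc[2][1:,4])
    cv2.imwrite(f"pics/fin_{n}.png",im["pixels"])
E
```

```text
side block changed px 0 
[(np.int32(518), np.int32(0), np.int32(2), np.int32(10), np.int32(15)), (np.int32(525), np.int32(0), np.int32(40), np.int32(13), np.int32(416)), (np.int32(552), np.int32(0), np.int32(82), np.int32(61), np.int32(2346)), (np.int32(635), np.int32(1), np.int32(3), np.int32(8), np.int32(17)), (np.int32(628), np.int32(9), np.int32(4), np.int32(12), np.int32(24)), (np.int32(518), np.int32(36), np.int32(19), np.int32(5), np.int32(65)), (np.int32(602), np.int32(41), np.int32(12), np.int32(6), np.int32(43)), (np.int32(501), np.int32(52), np.int32(36), np.int32(15), np.int32(319)), (np.int32(582), np.int32(63), np.int32(5), np.int32(14), np.int32(40)), (np.int32(485), np.int32(68), np.int32(46), np.int32(95), np.int32(2046)), (np.int32(633), np.int32(72), np.int32(7), np.int32(3), np.int32(14)), (np.int32(578), np.int32(88), np.int32(3), np.int32(9), np.int32(18)), (np.int32(558), np.int32(97), np.int32(26), np.int32(99), np.int32(863)), (np.int32(589), np.int32(101), np.int32(9), np.int32(3), np.int32(17)), (np.int32(587), np.int32(109), np.int32(4), np.int32(2), np.in
[... 2100 characters left out ...]
4), np.int32(3), np.int32(3), np.int32(7)), (np.int32(609), np.int32(430), np.int32(3), np.int32(3), np.int32(7)), (np.int32(302), np.int32(459), np.int32(4), np.int32(6), np.int32(10)), (np.int32(325), np.int32(461), np.int32(24), np.int32(19), np.int32(83)), (np.int32(334), np.int32(460), np.int32(13), np.int32(14), np.int32(53)), (np.int32(350), np.int32(461), np.int32(9), np.int32(19), np.int32(68)), (np.int32(296), np.int32(469), np.int32(4), np.int32(11), np.int32(20)), (np.int32(304), np.int32(475), np.int32(15), np.int32(5), np.int32(31)), (np.int32(347), np.int32(477), np.int32(9), np.int32(3), np.int32(18))]
[[211.8462 269.2308]
 [209.5385 280.1538]
 [230.0667 280.4   ]] [13 13 15]
```

The tongs look almost the same as at the start (no change in the side view, shifts of about 1 px in the top view), and nothing on the bench has moved. The tray holds three spacers. Handing in.

```bash
python3 -c "
from bench import ticket;print(ticket.close_job())"
```

```text
the job is handed in; nothing more can be done
None
```

The spacer is out of the case and standing in the tray beside the other two. The tongs are back in the block's slot, tips down, and let go. I handed the job in at about 24 s; no verdict came back.

**How it went:** I swivelled the tongs about 30° in the gripper by leaning them on the slot's edge, so they lined up with the tilted case. I went in and out along the case's axis with no noticeable force. The squeeze stalled at 28.9 mm over the plates, which matches a 12 mm spacer between the tips. I lowered it until the tray floor pushed back with 4.5 N, then eased the squeeze to release it. To return the tongs, I straightened them against the slot wall, set them down on the slot floor (7 N) and let go.

**Last checks:**
- **Tray:** the top view shows three spacers. Ours is in the middle of the free floor, standing upright in the picture taken after release.
- **Tongs:** compared with the first pictures, nothing changed in the side view around the block, and the top view shows only about 1 px of change. I read that as upright in the slot; I did not measure the angle directly.
- **Bench:** there was no change at any of the loose items outside the area the arm covers.
- **Robot:** the gripper is open, clear of everything, with no contact force.

No check failed or disagreed.

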